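# Lay the tea tray: trivet, then teapot

## Robot

A 6-joint arm with a two-finger parallel gripper is mounted at the origin on the work surface. World frame = base frame: x ahead of the robot, y to its left, z up, the work surface at z = 0. Lengths are in mm, angles in rad, forces in N, time in s.
With the tool pointing down it reaches from about 275 to 1000 mm from the base axis. Payload 8.4 kg.
Tool frame: the origin (TCP) lies on the centre line of the jaws, within the pads' length; the fingertips stand 25 mm ahead of it and the grasp point (between the pads) lies 6 mm ahead of it; z points along the fingers, x is the direction in which the jaws open and shut, and the axes are right-handed (so a half turn about z gives the same grasp; the last joint's range is limited). The gripper opens to 85 mm and grips with 20 to 120 N. Pads are 22 mm wide; open, the fingers measure 114 mm over their backs; the gripper's body (76 mm by 85 mm) begins 54 mm behind the grasp point. The pads swing forward as they close: fully open they stand 13 mm farther back than shut.
Start: joints at [1.343, 0.353, 1.633, -0, 1.155, -0.002], TCP at [139.927, 609.138, 256.281] pointing down, gripper open.
Joint ranges: [-2.63, 2.63], [-0.92, 2.1], [0.06, 2.66], [-1.3, 4.44], [0, 2.69], [-3.02, 3.02]. Speed limits (rad/s): [2.22, 2.22, 2.79, 3.14, 3.14, 3.14].

## Interface

Orientations are given as [roll, pitch, yaw] about the fixed x, y, z axes, in that order (R = Rz(yaw) Ry(pitch) Rx(roll)).
In Python, from rig import r gives the robot as it stands. The module is installed in compiled form; this text tells all that it offers.
- The arm moves only by the tool jog_arm, never from a script. Its argument "deltas" is a list of rows, each an object with "gripper": the gripper command: -1 is fully open, 1 is shut, values between are in proportion; "translation": the shift along the world's x, y, z in units of 10 cm (1.0 is 10 cm), a list of three; "dr": the turn, a rotation vector about the world's x, y, z in units of pi/2 rad (1.0 is pi/2 rad), a list of three. In form: [{"gripper": gripper, "translation": [x, y, z], "dr": [wx, wy, wz]}, ...]. A call has 1 to 12 rows; each row shifts and turns the commanded pose from where the row before left it; what a row does not reach is not made up. A row lasts 1/12 s, in which the tool goes at most 41.7 mm and 7.16 degrees, less where a joint would pass 70% of its speed; a pose out of reach is approached as far as the arm can. A call with a number of a shift or a turn outside -1 to 1 is refused whole. A call with a gripper value outside its range is refused whole. The fingers move at their own pace and stop on an object; "squeeze" is the grip in N (left out, the last holds). Time passes only in rows, so rows that do not move let the fingers close. It gives the time, the measured TCP pose, the force and the opening at its end, in the units of the state.
- r.sense(): the state, without advancing time (a new reading comes with each control period).
- r.grab_frame(name): name is "scene" or "top" or "wrist"; returns the picture (384x512x3 uint8, blue, green, red); there is no depth.
- r.calibration(name): a dict with "mtx" (3x3 intrinsics, pixels), "world_from_camera" (4x4, takes a point from camera to world coordinates). Camera axes: x right, y down, z forward; pixel columns grow to the right and rows downward; lengths in mm; the calibration is good to about 2 mm. A picture is of the moment at which its call begins: read the wrist's pose just before it. calibration takes no time and is no camera call; for the wrist camera it gives the pose at the moment of the call.
- r.sign_off(): hands the job in, once; it reports no verdict.
The state is a dict: "clock": time; "qpos": joint angles; "qvel": joint speeds; "joint_efforts": joint torques, N m; "eef_pos": TCP position; "tcp_rot": TCP orientation; "contact_force": force on the tool from outside, world axes, zero at the start; "wrist_torque": the same for the moment, N m; "opening": opening from 0.0 (shut) to 1.0 (fully open).
Only numpy, scipy, OpenCV 4.12 (cv2) and the standard library are available. Lean on these libraries where they do the work, as an engineer would, in place of code of your own. Each camera call takes 0.05 s, during which the arm holds its last target. There are 200 camera calls.

## Task

Finish laying the red tea tray: lay the wooden cross trivet flat on the free part of the tray floor and let go of it, then set the teapot gently down on it, upright and centred on the trivet. Keep the teapot upright on the way, and leave the cup and saucer, the milk jug and the sugar jar where they stand.

Things in the scene. Friction and masses are not known exactly. Their poses are not given: they have to be found in the camera images.
- tray_floor (a point): Red plastic serving tray, fixed to the table, 420 mm long (its x axis) by 300 mm wide (its y axis), rim 20 mm high above the table, rim walls 5 mm thick. This point is the centre of the tray's inner floor, which is 5 mm above the table; z up. The cup and saucer stand on the -x half of the tray (the end nearer the robot); the +x half is free.
- trivet_center (a point): Loose wooden cross trivet (pot stand): two bars, each 160 mm long, 22 mm wide and 22 mm high, crossing at right angles in one plane, flat top and bottom; about 0.13 kg. This point is the centre of the cross, half-way up (11 mm above its underside); x and y run along the two bars, z up. An arm of the cross can be pinched across its 22 mm width.
- teapot_center (a point): Loose metal teapot with a fixed lid and overhead handle, 178 mm high, about 0.65 kg. This point is on its axis, 85 mm above its underside; z up, x towards the spout. Flat foot 108 mm across, belly 132 mm across, spout tip 115 mm from the axis, 95 mm up; top of the lid knob 123 mm above the underside.
- teapot_grip (a point): Centre of the teapot's black handle grip, on the pot's axis 170 mm above its underside: a straight round level bar 16 mm thick and 68 mm long along the pot's x axis. The handle is rigid and arches over the pot from spout side to back; pinch it across y, from above.
- saucer_center (a point): Loose white saucer on the tray, 140 mm across and 16 mm high; this point is its centre, half-way up. Not to be moved.
- cup_center (a point): Loose white cup with a handle, standing on the saucer, 80 mm across and 62 mm high; this point is on its axis, half-way up. Not to be moved.
- milk_jug_center (a point): Loose steel milk jug with a handle, 76 mm across and 85 mm high, on the table; this point is on its axis, half-way up. Not to be moved.
- sugar_jar_center (a point): Loose amber glass sugar jar, 76 mm across and 100 mm high, on the table; this point is on its axis, half-way up. Not to be moved.
There are look-alikes about, which are no part of the job. Of the things shaped like the part that bears trivet_center, the wooden one is meant.

How it is judged:
By the outcome, as a careful person would: the job done as asked, in the order asked, and still so for the second after the job is handed in, with the robot touching nothing.
It also fails if it takes over 72 s, if anything falls off the work surface, if the arm or the gripper's body presses on something with over 40 N, if the wrist force passes 120 N, or if a joint passes its speed limit or range.

## Working session

There is one attempt and no reset: what is moved stays moved. The work goes in short steps, Python scripts to look and compute and a tool call to move; the robot and the scene stay as the last step left them, time stands still between calls to the robot, and variables do not carry over. Pictures are saved under pics/ and viewed, about 8 in all and at most 12, crops included, and the job is handed in when it is done.

Besides the shell and the picture viewer there is one more tool, called after "Call:" by a JSON object that holds its "name" and its "arguments", one argument or row to a line. jog_arm: Moves the arm, as the interface text tells. Shifts and turns lie within -1 to 1; 1 stands for 10 cm of shift or pi/2 rad of turn. Its arguments: {"type":"object","properties":{"deltas":{"type":"array"},"squeeze":{"type":"number"}},"required":["deltas"]}

```bash
mkdir -p pics; python3 - <<'E'
from rig import r
import cv2,numpy as np
s=r.sense();print(s)
for n in("scene","top"):
    im=r.grab_frame(n);cv2.imwrite(f"pics/{n}0.png",im)
    c=r.calibration(n);print(n,np.round(c["mtx"],1).tolist(),np.round(c["world_from_camera"],3).tolist())
a=cv2.imread("pics/top0.png");cv2.imwrite("pics/top0b.png",cv2.resize(a,(800,600),interpolation=cv2.INTER_CUBIC))
E
```

```text
{'clock': 0.0, 'qpos': array([ 1.34262968e+00,  3.53671584e-01,  1.63416933e+00, -1.38201275e-05,
        1.15519901e+00, -2.40915959e-03]), 'qvel': array([-0.00121541, -0.00033309, -0.00074275,  0.00013854,  0.00053883,
        0.00131838]), 'joint_efforts': array([ 2.10513746e-03, -6.05243683e+01, -3.42061722e+01,  1.42768804e-04,
        9.42763902e-03, -1.89145629e-05]), 'eef_pos': array([139.80789024, 608.68816036, 255.53196485]), 'tcp_rot': array([3.14158350e+00, 1.44729108e-03, 1.34504442e+00]), 'contact_force': array([-0.88058443, -0.12333208, -0.19009655]), 'wrist_torque': array([-0.01990453,  0.01739929,  0.02321555]), 'opening': 0.9968885863446666}
scene [[476.1, 0.0, 256.8], [0.0, 476.1, 188.1], [0.0, 0.0, 1.0]] [[0.748, 0.558, -0.358, 1025.035], [0.663, -0.627, 0.409, -609.26], [0.004, -0.544, -0.839, 1356.581], [0.0, 0.0, 0.0, 1.0]]
top [[458.7, 0.0, 252.5], [0.0, 458.7, 183.9], [0.0, 0.0, 1.0]] [[-0.01, -0.995, 0.097, 379.994], [-1.0, 0.012, 0.02, -15.935], [-0.022, -0.097, -0.995, 1419.998], [0.0, 0.0, 0.0, 1.0]]
```

View pics/top0b.png

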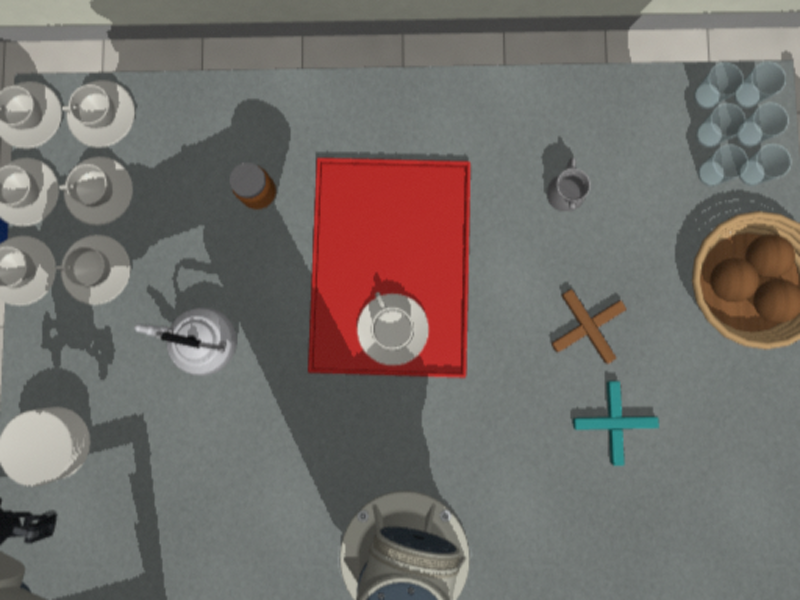

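View pics/scene0.png

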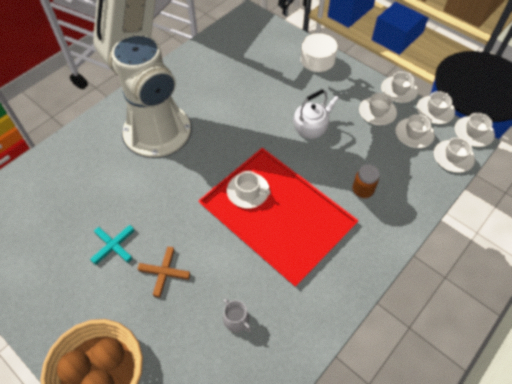

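The top view (enlarged 1.5625 times) shows two crosses: a brown one at (589,325) and a teal one at (616,423). Brown is the wood colour, so I'll confirm it in a crop. The teapot is at (200,342) with its spout to the left, the tray's free half is at the top, around (392,225), and the gripper is at (20,525).

```bash
cat > h.py <<'E'
from rig import r
import cv2,numpy as np
def cast(name,px,z,c=None):
    c=c or r.calibration(name);T=np.array(c["world_from_camera"]);px=np.atleast_2d(np.asarray(px,float))
    d=np.c_[px,np.ones(len(px))]@np.linalg.inv(c["mtx"]).T@T[:3,:3].T
    return T[:3,3]+d*((z-T[2,3])/d[:,2])[:,None]
def pix(mask):
    n,l,s,_=cv2.connectedComponentsWithStats(mask.astype(np.uint8))
    i=1+np.argmax(s[1:,4]);y,x=np.nonzero(l==i);return np.c_[x,y]
def box(im,lo,hi,roi):
    x0,y0,x1,y1=roi;m=np.zeros(im.shape[:2],np.uint8)
    h=cv2.cvtColor(im,cv2.COLOR_BGR2HSV);m[y0:y1,x0:x1]=cv2.inRange(h,lo,hi)[y0:y1,x0:x1];return m
def cross(P):
    c=P[:,:2].mean(0);v=(P[:,0]-c[0])+1j*(P[:,1]-c[1])
    return c,np.angle((v**4).sum())/4
E
python3 - <<'E'
from h import *
for n,rw,rt,rp in(("top",(345,175,405,240),(190,90,310,250),(80,195,160,245)),("scene",(130,240,195,300),(195,140,365,290),(285,85,340,140))):
    im=cv2.imread(f"pics/{n}0.png")
    p=pix(box(im,(4,90,60),(20,255,255),rw));c,a=cross(cast(n,p,22));P=cast(n,p,22)
    print(n,"wood",len(p),p.mean(0),c.round(1),"ang",a.round(3),"span",np.abs((P[:,:2]-c)@np.array([np.cos(a),np.sin(a)])).max(),np.abs((P[:,:2]-c)@np.array([-np.sin(a),np.cos(a)])).max())
    p=pix(box(im,(0,150,60),(4,255,255),rt)|box(im,(174,150,60),(180,255,255),rt));P=cast(n,p,20)[:,:2].astype(np.float32)
    print("tray",cv2.minAreaRect(P))
    m=box(im,(0,0,0),(180,255,40),rp);p=pix(m);P=cast(n,p,170)[:,:2]
    print("grip",len(p),p.mean(0),p.min(0),p.max(0),cv2.minAreaRect(P.astype(np.float32)))
a=cv2.imread("pics/top0.png");b=cv2.imread("pics/scene0.png")
cv2.imwrite("pics/crop1.png",np.hstack([cv2.resize(a[170:310,340:440],(400,560),interpolation=2),cv2.resize(a[185:255,80:160],(400,350),interpolation=2).copy() if 0 else cv2.copyMakeBorder(cv2.resize(b[80:145,280:345],(390,390),interpolation=2),0,170,0,0,0)]))
E
```

```text
top wood 725 [376.48551724 208.39310345] [ 437.3 -362.1] ang 0.546 span 78.46972815216813 80.03665885056556
tray ((561.0450439453125, 22.654647827148438), (306.69879150390625, 426.66455078125), 87.6889419555664)
grip 94 [115.13829787 216.71276596] [104 213] [126 220] ((416.3473205566406, 386.9269714355469), (62.72441101074219, 13.838932037353516), 81.8928451538086)
scene wood 781 [163.39052497 271.25224072] [ 442.4 -367.1] ang 0.547 span 81.03111513224046 81.75002933912923
tray ((559.1845703125, 21.815933227539062), (310.358154296875, 429.0474853515625), 87.71964263916016)
grip 26 [314.92307692  94.65384615] [309  91] [322  98] ((414.63653564453125, 386.53143310546875), (56.80376434326172, 7.436227798461914), 74.77835845947266)
```

View pics/crop1.png

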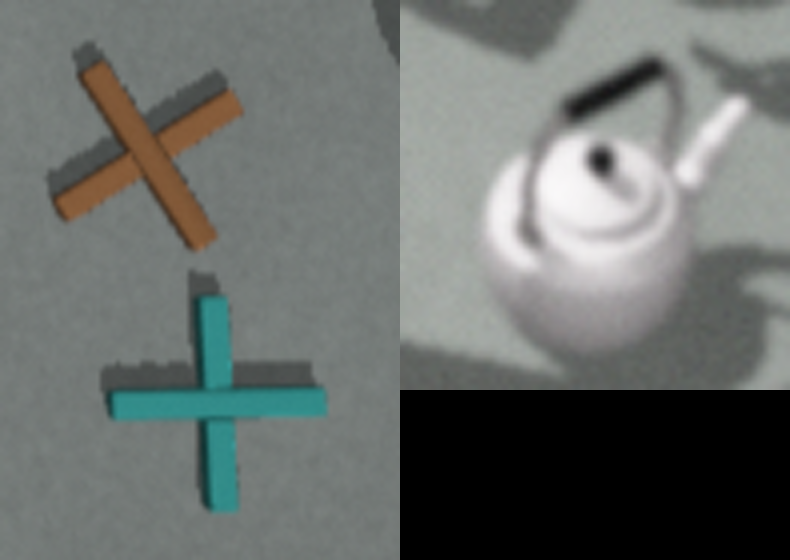

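The crop confirms it: the brown cross is the wooden trivet and the teal one is the decoy. It also shows the teapot's black grip clearly. Both views agree to about 5 mm: trivet ≈ (439,-364) with yaw 0.546, tray centre ≈ (560,22) with yaw -0.04, grip ≈ (415,387). Next I'll move over the trivet.

Call:
{"name": "jog_arm", "arguments": {
  "deltas": [
    {"gripper": -1,"translation": [0.26,-0.3,0.04],"dr": [0,0,-0.066]},
    {"gripper": -1,"translation": [0.26,-0.3,0.04],"dr": [0,0,-0.066]},
    {"gripper": -1,"translation": [0.26,-0.3,0.04],"dr": [0,0,-0.066]},
    {"gripper": -1,"translation": [0.26,-0.3,0.04],"dr": [0,0,-0.066]},
    {"gripper": -1,"translation": [0.26,-0.3,0.04],"dr": [0,0,-0.066]},
    {"gripper": -1,"translation": [0.26,-0.3,0.04],"dr": [0,0,-0.066]},
    {"gripper": -1,"translation": [0.26,-0.3,0.04],"dr": [0,0,-0.066]},
    {"gripper": -1,"translation": [0.26,-0.3,0.04],"dr": [0,0,-0.066]},
    {"gripper": -1,"translation": [0.26,-0.3,0.04],"dr": [0,0,-0.066]},
    {"gripper": -1,"translation": [0.26,-0.3,0.04],"dr": [0,0,-0.066]},
    {"gripper": -1,"translation": [0.26,-0.3,0.04],"dr": [0,0,-0.066]},
    {"gripper": -1,"translation": [0.26,-0.3,0.04],"dr": [0,0,-0.066]}
  ]
}}

```text
clock: 1.1
eef_pos: [452.7, 247.3, 304.4]
tcp_rot: [3.142, 0.0, 0.096]
contact_force: [1.1, 0.7, -0.8]
opening: 1.001
```

Call:
{"name": "jog_arm", "arguments": {
  "deltas": [
    {"gripper": -1,"translation": [0,-0.4,0],"dr": [0,0,-0.06]},
    {"gripper": -1,"translation": [0,-0.4,0],"dr": [0,0,-0.06]},
    {"gripper": -1,"translation": [0,-0.4,0],"dr": [0,0,-0.06]},
    {"gripper": -1,"translation": [0,-0.4,0],"dr": [0,0,-0.06]},
    {"gripper": -1,"translation": [0,-0.4,0],"dr": [0,0,-0.06]},
    {"gripper": -1,"translation": [0,-0.4,0],"dr": [0,0,-0.06]},
    {"gripper": -1,"translation": [0,-0.4,0],"dr": [0,0,-0.06]},
    {"gripper": -1,"translation": [0,-0.4,0],"dr": [0,0,-0.06]},
    {"gripper": -1,"translation": [0,-0.4,0],"dr": [0,0,-0.06]},
    {"gripper": -1,"translation": [0,-0.4,0],"dr": [0,0,-0.06]},
    {"gripper": -1,"translation": [0,-0.4,0],"dr": [0,0,-0.06]},
    {"gripper": -1,"translation": [0,-0.4,0],"dr": [0,0,-0.05]}
  ]
}}

```text
clock: 2.1
eef_pos: [451.3, -232.8, 304.2]
tcp_rot: [3.142, 0.0, -1.019]
contact_force: [2.1, 0.6, 0.6]
opening: 1.002
```

Call:
{"name": "jog_arm", "arguments": {
  "deltas": [
    {"gripper": -1,"translation": [0,-0.3,-0.2],"dr": [0,0,0]},
    {"gripper": -1,"translation": [0,-0.3,-0.2],"dr": [0,0,0]},
    {"gripper": -1,"translation": [0,-0.3,-0.2],"dr": [0,0,0]},
    {"gripper": -1,"translation": [0,-0.2,-0.2],"dr": [0,0,0]},
    {"gripper": -1,"translation": [0,0,0],"dr": [0,0,0]},
    {"gripper": -1,"translation": [0,0,0],"dr": [0,0,0]}
  ]
}}

```text
clock: 2.6
eef_pos: [450.9, -341.1, 222.7]
tcp_rot: [3.141, 0.003, -1.016]
contact_force: [-0.5, -0.0, 0.5]
opening: 1.001
```

```bash
cat > look.py <<'E'
from h import *
import sys
def look(tag):
    s=r.sense();c=r.calibration("wrist");im=r.grab_frame("wrist");cv2.imwrite(f"pics/{tag}.png",im)
    print(s["clock"],s["eef_pos"].round(1),s["tcp_rot"].round(4),s["contact_force"].round(1),s["opening"]);return c,im
E
python3 - <<'E'
from look import *
c,im=look("w1");print(np.array(c["world_from_camera"]).round(3).tolist())
p=pix(box(im,(4,90,60),(20,255,255),(0,0,512,384)));P=cast("w",p,22,c);C,a=cross(P);u=(P[:,:2]-C)@np.array([[np.cos(a),-np.sin(a)],[np.sin(a),np.cos(a)]])
print(p.min(0),p.max(0),C,a,u.min(0),u.max(0))
E
```

```text
2.6 [ 450.9 -341.1  222.7] [ 3.1405  0.0033 -1.0163] [-0.5 -0.   0.5] 1.0011537926521104
[[0.526, -0.816, -0.24, 510.62], [-0.851, -0.505, -0.145, -305.084], [-0.003, 0.28, -0.96, 340.698], [0.0, 0.0, 0.0, 1.0]]
[422 185] [511 326] [ 506.55837894 -621.2220136 ] -0.34159277563686874 [ -78.20150659 -125.50320945] [73.3905697  66.23714383]
```

View pics/w1.png

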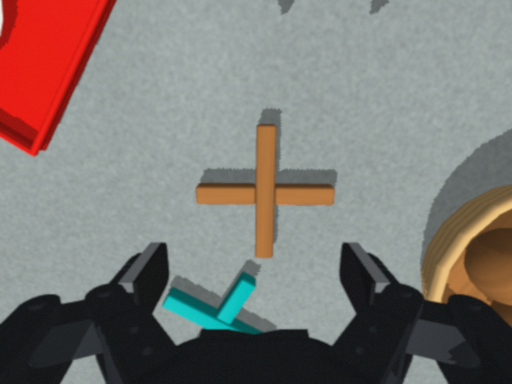

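The trivet is at about (265,191) in the wrist view, square to the jaws. The basket on the right got into the mask, so I'll restrict the ROI.

```bash
python3 - <<'E'
from h import *
c=r.calibration("wrist");im=cv2.imread("pics/w1.png")
p=pix(box(im,(4,90,60),(20,255,255),(180,100,350,270)));P=cast("w",p,22,c);C,a=cross(P);u=(P[:,:2]-C)@np.array([[np.cos(a),-np.sin(a)],[np.sin(a),np.cos(a)]])
print(p.min(0),p.max(0),C,a,u.min(0),u.max(0))
# bar centrelines via top-lit surface midlines
g=C+32*np.array([np.cos(a),np.sin(a)]);print("grip",g,"jaw yaw",a-np.pi/2)
# saucer
t=cv2.imread("pics/top0.png");m=box(t,(0,0,120),(180,60,255),(215,180,290,240));q=pix(m);S=cast("top",q,13)[:,:2].astype(np.float32);print("saucer",cv2.minEnclosingCircle(S))
E
```

```text
[196 124] [334 257] [ 440.55555438 -362.58665458] 0.5466831956147887 [-82.74290822 -79.02654206] [76.22045017 79.44464649]
grip [ 467.89166577 -345.95124012] jaw yaw -1.024113131180108
saucer ((437.214599609375, 18.47035789489746), 69.97925567626953)
```

Correcting the centroid by the bar extents gives a trivet centre of (437.7,-364.2), and (465.9,-347) for a grip 33 mm out on the +x arm. I'll descend and pinch there.

Call:
{"name": "jog_arm", "arguments": {
  "deltas": [
    {"gripper": -1,"translation": [0.15,-0.06,-0.3],"dr": [0,0,-0.005]},
    {"gripper": -1,"translation": [0,0,-0.3],"dr": [0,0,0]},
    {"gripper": -1,"translation": [0,0,-0.3],"dr": [0,0,0]},
    {"gripper": -1,"translation": [0,0,-0.3],"dr": [0,0,0]},
    {"gripper": -1,"translation": [0,0,-0.3],"dr": [0,0,0]},
    {"gripper": -1,"translation": [0,0,-0.2],"dr": [0,0,0]},
    {"gripper": -1,"translation": [0,0,-0.1],"dr": [0,0,0]},
    {"gripper": -1,"translation": [0,0,-0.1],"dr": [0,0,0]},
    {"gripper": -1,"translation": [0,0,0],"dr": [0,0,0]},
    {"gripper": -1,"translation": [0,0,0],"dr": [0,0,0]}
  ],
  "squeeze": 50
}}

```text
clock: 3.48
eef_pos: [467.6, -346.9, 35.2]
tcp_rot: [-3.141, -0.001, -1.022]
contact_force: [0.8, 0.4, 0.2]
opening: 1.002
```

Call:
{"name": "jog_arm", "arguments": {
  "deltas": [
    {"gripper": 1,"translation": [0,0,0],"dr": [0,0,0]},
    {"gripper": 1,"translation": [0,0,0],"dr": [0,0,0]},
    {"gripper": 1,"translation": [0,0,0],"dr": [0,0,0]},
    {"gripper": 1,"translation": [0,0,0],"dr": [0,0,0]},
    {"gripper": 1,"translation": [0,0,0],"dr": [0,0,0]},
    {"gripper": 1,"translation": [0,0,0],"dr": [0,0,0]},
    {"gripper": 1,"translation": [0,0,0],"dr": [0,0,0]},
    {"gripper": 1,"translation": [0,0,0],"dr": [0,0,0]},
    {"gripper": 1,"translation": [0,0,0],"dr": [0,0,0]},
    {"gripper": 1,"translation": [0,0,0],"dr": [0,0,0]}
  ],
  "squeeze": 50
}}

```text
clock: 4.32
eef_pos: [467.1, -347.1, 34.9]
tcp_rot: [-3.141, -0.001, -1.022]
contact_force: [-1.2, 0.6, 5.6]
opening: 0.236
```

The opening of 0.236 is about 20 mm, so the arm is held. Next: lift and carry to the free half, trivet centre at tray-local +108, i.e. TCP at about (702,16) with a yaw change of -0.587 rad.

Call:
{"name": "jog_arm", "arguments": {
  "deltas": [
    {"gripper": 1,"translation": [0,0,0.1],"dr": [0,0,0]},
    {"gripper": 1,"translation": [0,0,0.2],"dr": [0,0,0]},
    {"gripper": 1,"translation": [0,0,0.3],"dr": [0,0,0]},
    {"gripper": 1,"translation": [0,0,0.3],"dr": [0,0,0]},
    {"gripper": 1,"translation": [0,0,0.3],"dr": [0,0,0]},
    {"gripper": 1,"translation": [0,0,0.2],"dr": [0,0,0]},
    {"gripper": 1,"translation": [0,0,0.1],"dr": [0,0,0]},
    {"gripper": 1,"translation": [0.1,0.16,0],"dr": [0,0,-0.02]},
    {"gripper": 1,"translation": [0.1,0.16,0],"dr": [0,0,-0.02]}
  ]
}}

```text
clock: 5.07
eef_pos: [486.9, -315.1, 185.1]
tcp_rot: [-3.141, -0.001, -1.088]
contact_force: [-0.4, -0.4, -1.6]
opening: 0.246
```

Call:
{"name": "jog_arm", "arguments": {
  "deltas": [
    {"gripper": 1,"translation": [0.18,0.27,0],"dr": [0,0,-0.03]},
    {"gripper": 1,"translation": [0.18,0.27,0],"dr": [0,0,-0.03]},
    {"gripper": 1,"translation": [0.18,0.27,0],"dr": [0,0,-0.03]},
    {"gripper": 1,"translation": [0.18,0.27,0],"dr": [0,0,-0.03]},
    {"gripper": 1,"translation": [0.18,0.27,0],"dr": [0,0,-0.03]},
    {"gripper": 1,"translation": [0.18,0.27,0],"dr": [0,0,-0.03]},
    {"gripper": 1,"translation": [0.18,0.27,0],"dr": [0,0,-0.03]},
    {"gripper": 1,"translation": [0.18,0.27,0],"dr": [0,0,-0.03]},
    {"gripper": 1,"translation": [0.18,0.27,0],"dr": [0,0,-0.03]},
    {"gripper": 1,"translation": [0.18,0.27,0],"dr": [0,0,-0.03]},
    {"gripper": 1,"translation": [0.18,0.27,0],"dr": [0,0,-0.034]},
    {"gripper": 1,"translation": [0.17,0.34,0],"dr": [0,0,0]}
  ]
}}

```text
clock: 6.07
eef_pos: [702.2, 16.7, 183.5]
tcp_rot: [3.14, -0.001, -1.614]
contact_force: [1.1, 0.2, -0.7]
opening: 0.24
```

Call:
{"name": "jog_arm", "arguments": {
  "deltas": [
    {"gripper": 1,"translation": [0,0,0],"dr": [0,0,0]},
    {"gripper": 1,"translation": [0,0,0],"dr": [0,0,0]},
    {"gripper": 1,"translation": [0,0,0],"dr": [0,0,0]}
  ]
}}

```text
clock: 6.32
eef_pos: [701.1, 16.0, 183.3]
tcp_rot: [3.14, -0.0, -1.609]
contact_force: [-0.5, -0.7, -1.5]
opening: 0.241
```

```bash
python3 - <<'E'
from look import *
c,im=look("w2")
E
```

```text
6.3167 [701.1  16.  183.3] [ 3.1397e+00 -5.0000e-04 -1.6087e+00] [-0.5 -0.7 -1.5] 0.24099935496101554
```

View pics/w2.png

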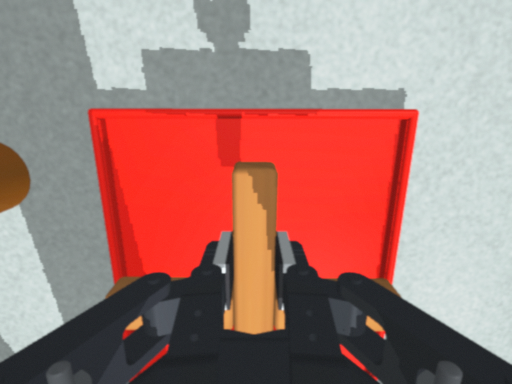

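The trivet is held level and square in the tray's free half, with the held arm at column 255 and the far rim at row 113. I'll lower it.

Call:
{"name": "jog_arm", "arguments": {
  "deltas": [
    {"gripper": 1,"translation": [0,0,-0.2],"dr": [0,0,0]},
    {"gripper": 1,"translation": [0,0,-0.3],"dr": [0,0,0]},
    {"gripper": 1,"translation": [0,0,-0.3],"dr": [0,0,0]},
    {"gripper": 1,"translation": [0,0,-0.3],"dr": [0,0,0]},
    {"gripper": 1,"translation": [0,0,-0.15],"dr": [0,0,0]},
    {"gripper": 1,"translation": [0,0,-0.08],"dr": [0,0,0]},
    {"gripper": 1,"translation": [0,0,-0.04],"dr": [0,0,0]},
    {"gripper": 1,"translation": [0,0,-0.03],"dr": [0,0,0]},
    {"gripper": 1,"translation": [0,0,0],"dr": [0,0,0]},
    {"gripper": 1,"translation": [0,0,0],"dr": [0,0,0]},
    {"gripper": 1,"translation": [0,0,0],"dr": [0,0,0]}
  ]
}}

```text
clock: 7.28
eef_pos: [702.8, 16.2, 45.7]
tcp_rot: [-3.14, 0.0, -1.61]
contact_force: [-0.3, -0.2, -1.6]
opening: 0.241
```

Call:
{"name": "jog_arm", "arguments": {
  "deltas": [
    {"gripper": 1,"translation": [0,0,-0.02],"dr": [0,0,0]},
    {"gripper": 1,"translation": [0,0,-0.02],"dr": [0,0,0]},
    {"gripper": 1,"translation": [0,0,-0.015],"dr": [0,0,0]},
    {"gripper": 1,"translation": [0,0,0],"dr": [0,0,0]},
    {"gripper": 1,"translation": [0,0,0],"dr": [0,0,0]}
  ]
}}

```text
clock: 7.7
eef_pos: [702.2, 16.2, 39.9]
tcp_rot: [-3.141, 0.0, -1.61]
contact_force: [-3.3, -0.3, 8.4]
opening: 0.24
```

Contact at z = 39.9, as predicted, with 8 N. I'll release and rise.

Call:
{"name": "jog_arm", "arguments": {
  "deltas": [
    {"gripper": -1,"translation": [0,0,0],"dr": [0,0,0]},
    {"gripper": -1,"translation": [0,0,0],"dr": [0,0,0]},
    {"gripper": -1,"translation": [0,0,0],"dr": [0,0,0]},
    {"gripper": -1,"translation": [0,0,0],"dr": [0,0,0]},
    {"gripper": -1,"translation": [0,0,0],"dr": [0,0,0]},
    {"gripper": -1,"translation": [0,0,0],"dr": [0,0,0]},
    {"gripper": -1,"translation": [0,0,0],"dr": [0,0,0]},
    {"gripper": -1,"translation": [0,0,0.1],"dr": [0,0,0]},
    {"gripper": -1,"translation": [0,0,0.2],"dr": [0,0,0]},
    {"gripper": -1,"translation": [0,0,0.3],"dr": [0,0,0]},
    {"gripper": -1,"translation": [0,0,0.4],"dr": [0,0,0]},
    {"gripper": -1,"translation": [0,0,0.4],"dr": [0,0,0]}
  ]
}}

```text
clock: 8.7
eef_pos: [701.2, 16.1, 180.2]
tcp_rot: [3.14, -0.0, -1.61]
contact_force: [1.3, -0.4, -0.2]
opening: 1.002
```

Call:
{"name": "jog_arm", "arguments": {
  "deltas": [
    {"gripper": -1,"translation": [0,0,0.4],"dr": [0,0,0]},
    {"gripper": -1,"translation": [-0.2,0,0.35],"dr": [0,0,0]},
    {"gripper": -1,"translation": [-0.3,0,0.2],"dr": [0,0,0]},
    {"gripper": -1,"translation": [-0.3,0,0],"dr": [0,0,0]},
    {"gripper": -1,"translation": [0,0,0],"dr": [0,0,0]},
    {"gripper": -1,"translation": [0,0,0],"dr": [0,0,0]},
    {"gripper": -1,"translation": [0,0,0],"dr": [0,0,0]}
  ]
}}

```text
clock: 9.28
eef_pos: [622.3, 16.1, 274.5]
tcp_rot: [-3.14, 0.0, -1.61]
contact_force: [0.3, 0.4, 0.4]
opening: 0.999
```

```bash
python3 - <<'E'
from look import *
c,im=look("w3")
m=box(im,(7,60,60),(22,255,255),(100,100,400,384))
p=pix(m);P=cast("w",p,27,c);C,a=cross(P);R=np.array([[np.cos(a),-np.sin(a)],[np.sin(a),np.cos(a)]]);u=(P[:,:2]-C)@R
print(len(p),p.min(0),p.max(0),C,a,u.min(0),u.max(0),"ext ctr",C+R@((u.min(0)+u.max(0))/2))
E
```

```text
9.2833 [622.3  16.1 274.5] [-3.1403e+00  1.0000e-04 -1.6097e+00] [0.3 0.4 0.4] 0.9990258331792342
3645 [187 100] [315 193] [659.26855638  16.75585967] -0.047583497877125853 [-70.89431524 -79.27420735] [45.38558959 79.57250788] ext ctr [646.53572439  17.51150932]
```

View pics/w3.png

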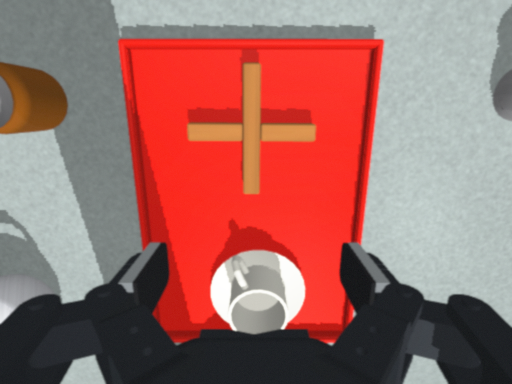

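The trivet lies flat and square in the free half, at about (252,128) px, and the cup and saucer are untouched. I'll recompute its centre with a full ROI and move over the teapot.

Call:
{"name": "jog_arm", "arguments": {
  "deltas": [
    {"gripper": -1,"translation": [-0.17,0.3,0.05],"dr": [0,0,0.072]},
    {"gripper": -1,"translation": [-0.17,0.3,0.05],"dr": [0,0,0.072]},
    {"gripper": -1,"translation": [-0.17,0.3,0.05],"dr": [0,0,0.072]},
    {"gripper": -1,"translation": [-0.17,0.3,0.05],"dr": [0,0,0.072]},
    {"gripper": -1,"translation": [-0.17,0.3,0.05],"dr": [0,0,0.072]},
    {"gripper": -1,"translation": [-0.17,0.3,0.05],"dr": [0,0,0.072]},
    {"gripper": -1,"translation": [-0.17,0.3,0.05],"dr": [0,0,0.072]},
    {"gripper": -1,"translation": [-0.17,0.3,0.05],"dr": [0,0,0.072]},
    {"gripper": -1,"translation": [-0.17,0.3,0.05],"dr": [0,0,0.072]},
    {"gripper": -1,"translation": [-0.17,0.3,0.05],"dr": [0,0,0.072]},
    {"gripper": -1,"translation": [-0.17,0.3,0.05],"dr": [0,0,0.072]},
    {"gripper": -1,"translation": [-0.17,0.3,0.05],"dr": [0,0,0.072]}
  ]
}}

```text
clock: 10.33
eef_pos: [417.6, 378.1, 333.6]
tcp_rot: [3.141, 0.0, -0.247]
contact_force: [1.8, -0.5, 0.4]
opening: 0.999
```

Call:
{"name": "jog_arm", "arguments": {
  "deltas": [
    {"gripper": -1,"translation": [0,0,0],"dr": [0,0,0.072]},
    {"gripper": -1,"translation": [0,0,0],"dr": [0,0,0]},
    {"gripper": -1,"translation": [0,0,0],"dr": [0,0,0]},
    {"gripper": -1,"translation": [0,0,0],"dr": [0,0,0]}
  ]
}}

```text
clock: 10.67
eef_pos: [418.5, 375.7, 333.2]
tcp_rot: [3.141, 0.0, -0.144]
contact_force: [-0.6, 0.0, 0.4]
opening: 1.002
```

```bash
python3 - <<'E'
from look import *
c,im=look("w4")
t=r.grab_frame("top");cv2.imwrite("pics/top4.png",t);s=r.grab_frame("scene");cv2.imwrite("pics/scene4.png",s)
for n,i,roi in(("top",t,(205,105,300,240)),("scene",s,(200,150,360,285))):
    p=pix(box(i,(6,60,60),(22,255,255),roi));P=cast(n,p,27);C,a=cross(P);R=np.array([[np.cos(a),-np.sin(a)],[np.sin(a),np.cos(a)]]);u=(P[:,:2]-C)@R
    print(n,len(p),C,a,u.min(0),u.max(0),"ext ctr",C+R@((u.min(0)+u.max(0))/2))
E
```

```text
10.6667 [418.5 375.7 333.2] [ 3.1407e+00  4.0000e-04 -1.4380e-01] [-0.6  0.   0.4] 1.0023091594632823
top 716 [667.48861087  17.42237005] -0.03871374485680517 [-78.18781372 -78.86136099] [78.8328592  78.98224506] ext ctr [667.8132313   17.47028386]
scene 718 [670.38103182  12.34904036] -0.044309055282237025 [-82.43561289 -80.79496546] [80.21547463 82.79145322] ext ctr [669.31626898  13.3954745 ]
```

View pics/w4.png

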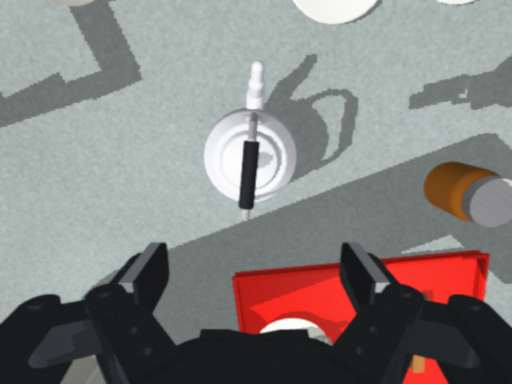

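The grip runs from (251,143) to (246,207) px with the spout pointing up the picture (+y), almost square to the jaws. Now I'll measure it precisely.

```bash
python3 - <<'E'
from h import *
c=r.calibration("wrist");im=cv2.imread("pics/w4.png")
p=pix(box(im,(0,0,0),(180,255,55),(225,130,275,215)));P=cast("w",p,172,c)[:,:2].astype(np.float32)
print(len(p),p.min(0),p.max(0),cv2.minAreaRect(P),P.mean(0),cv2.fitLine(P,2,0,.01,.01).ravel())
# w3 trivet, camera pose shifted: same tool attitude -> rebuild from TCP pose
T=np.array(c["world_from_camera"])
def rz(a):return np.array([[np.cos(a),-np.sin(a),0],[np.sin(a),np.cos(a),0],[0,0,1]])
D=rz(-1.6097+.1438);T2=np.eye(4);T2[:3,:3]=D@T[:3,:3];T2[:3,3]=[622.3,16.1,274.5]+D@(T[:3,3]-[418.5,375.7,333.2])
im=cv2.imread("pics/w3.png");p=pix(box(im,(7,60,60),(22,255,255),(150,45,350,220)))
P=cast("w",p,27,dict(mtx=c["mtx"],world_from_camera=T2));C,a=cross(P);R=np.array([[np.cos(a),-np.sin(a)],[np.sin(a),np.cos(a)]]);u=(P[:,:2]-C)@R
print(C,a,u.min(0),u.max(0),"ext",C+R@((u.min(0)+u.max(0))/2))
E
```

```text
857 [240 142] [257 208] ((413.61859130859375, 383.5223693847656), (67.0351791381836, 13.057600021362305), 76.69776916503906) [413.82205 384.67657] [2.295503e-01 9.732968e-01 4.138223e+02 3.846768e+02]
[668.53377738  18.2262005 ] -0.04577691771298949 [-81.42332236 -79.33920906] [76.91537666 79.63318887] ext [666.28889215  18.47618032]
```

The wrist view gives the grip at (413.8,384.5), yaw 1.339 and length 67 mm, matching the stated 68. The trivet centre is about (667.7,17.3) from the top, wrist and dead-reckoned figures. I'll align and descend to TCP z 176.

Call:
{"name": "jog_arm", "arguments": {
  "deltas": [
    {"gripper": -1,"translation": [-0.045,0.09,0],"dr": [0,0,-0.056]},
    {"gripper": -1,"translation": [0,0,-0.3],"dr": [0,0,0]},
    {"gripper": -1,"translation": [0,0,-0.3],"dr": [0,0,0]},
    {"gripper": -1,"translation": [0,0,-0.3],"dr": [0,0,0]},
    {"gripper": -1,"translation": [0,0,-0.3],"dr": [0,0,0]},
    {"gripper": -1,"translation": [0,0,-0.2],"dr": [0,0,0]},
    {"gripper": -1,"translation": [0,0,-0.1],"dr": [0,0,0]},
    {"gripper": -1,"translation": [0,0,-0.07],"dr": [0,0,0]},
    {"gripper": -1,"translation": [0,0,0],"dr": [0,0,0]},
    {"gripper": -1,"translation": [0,0,0],"dr": [0,0,0]},
    {"gripper": -1,"translation": [0,0,0],"dr": [0,0,0]}
  ],
  "squeeze": 70
}}

```text
clock: 11.73
eef_pos: [414.2, 385.7, 178.2]
tcp_rot: [-3.14, -0.001, -0.228]
contact_force: [0.4, 0.1, 0.7]
opening: 1.001
```

```bash
python3 - <<'E'
from look import *
c,im=look("w5")
E
```

```text
11.7333 [414.2 385.7 178.2] [-3.1397e+00 -1.3000e-03 -2.2780e-01] [0.4 0.1 0.7] 1.0010493553658164
```

View pics/w5.png

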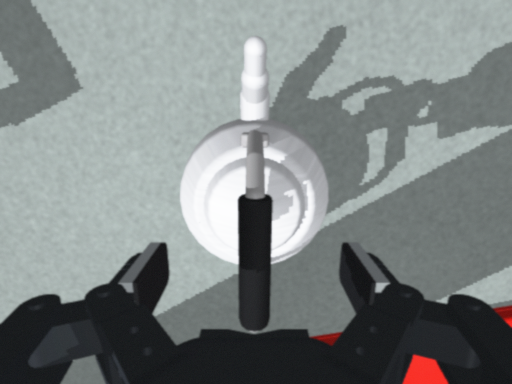

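The handle bar sits at column 255, midway between the pads (150 and 360), and is square to them. I'll lower 2 mm, close and lift a little.

Call:
{"name": "jog_arm", "arguments": {
  "deltas": [
    {"gripper": -1,"translation": [0,0,-0.02],"dr": [0,0,0]},
    {"gripper": 1,"translation": [0,0,0],"dr": [0,0,0]},
    {"gripper": 1,"translation": [0,0,0],"dr": [0,0,0]},
    {"gripper": 1,"translation": [0,0,0],"dr": [0,0,0]},
    {"gripper": 1,"translation": [0,0,0],"dr": [0,0,0]},
    {"gripper": 1,"translation": [0,0,0],"dr": [0,0,0]},
    {"gripper": 1,"translation": [0,0,0],"dr": [0,0,0]},
    {"gripper": 1,"translation": [0,0,0],"dr": [0,0,0]},
    {"gripper": 1,"translation": [0,0,0],"dr": [0,0,0]},
    {"gripper": 1,"translation": [0,0,0],"dr": [0,0,0]},
    {"gripper": 1,"translation": [0,0,0],"dr": [0,0,0]},
    {"gripper": 1,"translation": [0,0,0],"dr": [0,0,0]}
  ],
  "squeeze": 70
}}

```text
clock: 12.78
eef_pos: [413.7, 385.2, 175.0]
tcp_rot: [-3.141, -0.001, -0.227]
contact_force: [2.3, -1.3, 2.1]
opening: 0.161
```

```bash
python3 - <<'E'
from look import *
c=r.calibration("wrist");im=cv2.imread("pics/w5.png")
for px in([255,196],[255,330]): print(cast("w",px,172,c))
c,im=look("w6")
E
```

```text
[[421.16327174 418.09909365 172.        ]]
[[405.29951036 349.47882621 172.        ]]
12.7833 [413.7 385.2 175. ] [-3.1412e+00 -5.0000e-04 -2.2730e-01] [ 2.3 -1.3  2.1] 0.16100472382100897
```

Bar mid-point is (413.2,383.8), so the pot axis is within about 1 mm of the TCP, and the opening of 14 mm is consistent with the 16 mm bar. I'll lift 130 mm gently, then check.

Call:
{"name": "jog_arm", "arguments": {
  "deltas": [
    {"gripper": 1,"translation": [0,0,0.03],"dr": [0,0,0]},
    {"gripper": 1,"translation": [0,0,0.06],"dr": [0,0,0]},
    {"gripper": 1,"translation": [0,0,0.1],"dr": [0,0,0]},
    {"gripper": 1,"translation": [0,0,0.15],"dr": [0,0,0]},
    {"gripper": 1,"translation": [0,0,0.18],"dr": [0,0,0]},
    {"gripper": 1,"translation": [0,0,0.2],"dr": [0,0,0]},
    {"gripper": 1,"translation": [0,0,0.2],"dr": [0,0,0]},
    {"gripper": 1,"translation": [0,0,0.17],"dr": [0,0,0]},
    {"gripper": 1,"translation": [0,0,0.12],"dr": [0,0,0]},
    {"gripper": 1,"translation": [0,0,0.06],"dr": [0,0,0]},
    {"gripper": 1,"translation": [0,0,0.03],"dr": [0,0,0]},
    {"gripper": 1,"translation": [0,0,0],"dr": [0,0,0]}
  ]
}}

```text
clock: 13.83
eef_pos: [413.3, 385.0, 304.9]
tcp_rot: [3.142, 0.0, -0.227]
contact_force: [-0.4, 0.6, -6.2]
opening: 0.162
```

```bash
python3 - <<'E'
from look import *
c,im=look("w7");s=r.grab_frame("scene");cv2.imwrite("pics/scene7.png",s)
cv2.imwrite("pics/v7.png",np.hstack([cv2.resize(im,(400,300)),cv2.resize(s[50:180,250:423],(399,300),interpolation=2)]))
E
```

```text
13.8333 [413.3 385.  304.9] [ 3.1415e+00  1.0000e-04 -2.2740e-01] [-0.4  0.6 -6.2] 0.16188651342684143
```

View pics/v7.png

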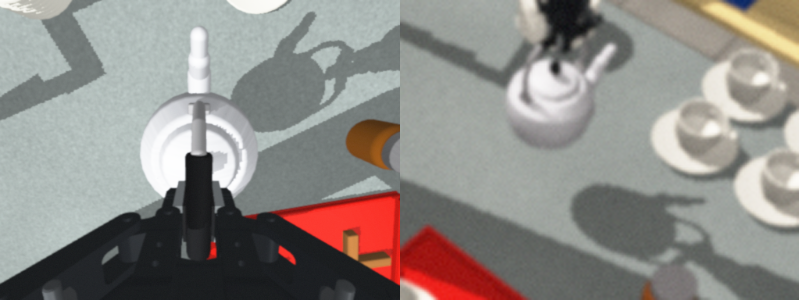

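The pot is lifted upright (6.2 N load) and sits in the jaws just as before. I'll carry it to the trivet with ramps.

Call:
{"name": "jog_arm", "arguments": {
  "deltas": [
    {"gripper": 1,"translation": [0.03,-0.044,0],"dr": [0,0,0]},
    {"gripper": 1,"translation": [0.06,-0.087,0],"dr": [0,0,0]},
    {"gripper": 1,"translation": [0.09,-0.131,0],"dr": [0,0,0]},
    {"gripper": 1,"translation": [0.12,-0.175,0],"dr": [0,0,0]},
    {"gripper": 1,"translation": [0.12,-0.175,0],"dr": [0,0,0]},
    {"gripper": 1,"translation": [0.12,-0.175,0],"dr": [0,0,0]},
    {"gripper": 1,"translation": [0.12,-0.175,0],"dr": [0,0,0]},
    {"gripper": 1,"translation": [0.12,-0.175,0],"dr": [0,0,0]},
    {"gripper": 1,"translation": [0.12,-0.175,0],"dr": [0,0,0]},
    {"gripper": 1,"translation": [0.12,-0.175,0],"dr": [0,0,0]},
    {"gripper": 1,"translation": [0.12,-0.175,0],"dr": [0,0,0]},
    {"gripper": 1,"translation": [0.12,-0.175,0],"dr": [0,0,0]}
  ]
}}

```text
clock: 14.93
eef_pos: [540.0, 199.4, 304.2]
tcp_rot: [3.141, 0.001, -0.228]
contact_force: [-1.3, -0.6, -5.5]
opening: 0.168
```

Call:
{"name": "jog_arm", "arguments": {
  "deltas": [
    {"gripper": 1,"translation": [0.12,-0.175,0],"dr": [0,0,0]},
    {"gripper": 1,"translation": [0.12,-0.175,0],"dr": [0,0,0]},
    {"gripper": 1,"translation": [0.12,-0.175,0],"dr": [0,0,0]},
    {"gripper": 1,"translation": [0.12,-0.175,0],"dr": [0,0,0]},
    {"gripper": 1,"translation": [0.12,-0.175,0],"dr": [0,0,0]},
    {"gripper": 1,"translation": [0.12,-0.175,0],"dr": [0,0,0]},
    {"gripper": 1,"translation": [0.12,-0.175,0],"dr": [0,0,0]},
    {"gripper": 1,"translation": [0.12,-0.175,0],"dr": [0,0,0]},
    {"gripper": 1,"translation": [0.12,-0.175,0],"dr": [0,0,0]},
    {"gripper": 1,"translation": [0.09,-0.131,0],"dr": [0,0,0]},
    {"gripper": 1,"translation": [0.06,-0.08,0],"dr": [0,0,0]},
    {"gripper": 1,"translation": [0.05,-0.044,0],"dr": [0,0,0]}
  ]
}}

```text
clock: 15.93
eef_pos: [667.7, 16.9, 304.2]
tcp_rot: [3.141, 0.001, -0.229]
contact_force: [-0.5, -0.6, -6.8]
opening: 0.16
```

Call:
{"name": "jog_arm", "arguments": {
  "deltas": [
    {"gripper": 1,"translation": [0,0,-0.04],"dr": [0,0,0]},
    {"gripper": 1,"translation": [0,0,-0.08],"dr": [0,0,0]},
    {"gripper": 1,"translation": [0,0,-0.12],"dr": [0,0,0]},
    {"gripper": 1,"translation": [0,0,-0.16],"dr": [0,0,0]},
    {"gripper": 1,"translation": [0,0,-0.16],"dr": [0,0,0]},
    {"gripper": 1,"translation": [0,0,-0.12],"dr": [0,0,0]},
    {"gripper": 1,"translation": [0,0,-0.08],"dr": [0,0,0]},
    {"gripper": 1,"translation": [0,0,-0.04],"dr": [0,0,0]},
    {"gripper": 1,"translation": [0,0,0],"dr": [0,0,0]},
    {"gripper": 1,"translation": [0,0,0],"dr": [0,0,0]},
    {"gripper": 1,"translation": [0,0,0],"dr": [0,0,0]}
  ]
}}

```text
clock: 16.85
eef_pos: [668.0, 18.5, 225.7]
tcp_rot: [-3.141, -0.001, -0.227]
contact_force: [-0.9, 0.0, -6.3]
opening: 0.16
```

```bash
python3 - <<'E'
from look import *
c,im=look("w8");s=r.grab_frame("scene");t=r.grab_frame("top")
cv2.imwrite("pics/v8.png",np.hstack([cv2.resize(im,(400,300)),cv2.resize(s[130:280,200:400],(400,300),interpolation=2)]))
E
```

```text
16.85 [668.   18.5 225.7] [-3.1411e+00 -1.5000e-03 -2.2730e-01] [-0.9  0.  -6.3] 0.15965556688440027
```

View pics/v8.png

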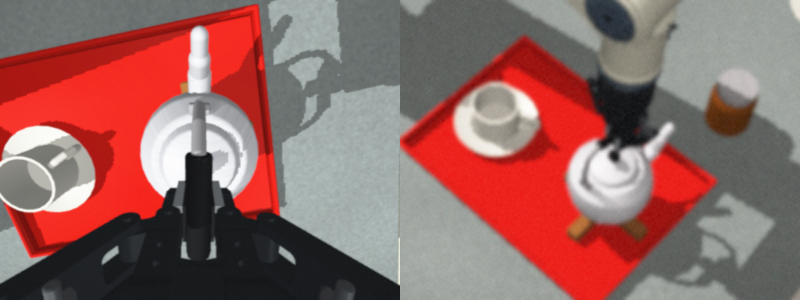

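The pot hangs upright over the trivet at TCP (668.0,18.5), which is on target, and it is clear of the cup. Contact is expected at z ≈ 202, so I'll lower slowly.

Call:
{"name": "jog_arm", "arguments": {
  "deltas": [
    {"gripper": 1,"translation": [0,0,-0.05],"dr": [0,0,0]},
    {"gripper": 1,"translation": [0,0,-0.06],"dr": [0,0,0]},
    {"gripper": 1,"translation": [0,0,-0.05],"dr": [0,0,0]},
    {"gripper": 1,"translation": [0,0,-0.03],"dr": [0,0,0]},
    {"gripper": 1,"translation": [0,0,-0.015],"dr": [0,0,0]},
    {"gripper": 1,"translation": [0,0,-0.01],"dr": [0,0,0]},
    {"gripper": 1,"translation": [0,0,-0.01],"dr": [0,0,0]},
    {"gripper": 1,"translation": [0,0,0],"dr": [0,0,0]},
    {"gripper": 1,"translation": [0,0,0],"dr": [0,0,0]}
  ]
}}

```text
clock: 17.75
eef_pos: [667.5, 18.4, 202.4]
tcp_rot: [-3.142, -0.0, -0.227]
contact_force: [0.1, -0.2, -7.3]
opening: 0.163
```

Call:
{"name": "jog_arm", "arguments": {
  "deltas": [
    {"gripper": 1,"translation": [0,0,-0.008],"dr": [0,0,0]},
    {"gripper": 1,"translation": [0,0,-0.005],"dr": [0,0,0]},
    {"gripper": 1,"translation": [0,0,0],"dr": [0,0,0]},
    {"gripper": 1,"translation": [0,0,0],"dr": [0,0,0]}
  ]
}}

```text
clock: 18.08
eef_pos: [668.1, 18.3, 201.9]
tcp_rot: [-3.141, -0.002, -0.227]
contact_force: [1.0, -1.7, 0.8]
opening: 0.16
```

The load is off at z 201.9 with a net force near 0, so the pot is resting on the trivet. I'll release and rise straight up.

Call:
{"name": "jog_arm", "arguments": {
  "deltas": [
    {"gripper": 0.4,"translation": [0,0,0],"dr": [0,0,0]},
    {"gripper": 0,"translation": [0,0,0],"dr": [0,0,0]},
    {"gripper": -0.5,"translation": [0,0,0],"dr": [0,0,0]},
    {"gripper": -1,"translation": [0,0,0],"dr": [0,0,0]},
    {"gripper": -1,"translation": [0,0,0],"dr": [0,0,0]},
    {"gripper": -1,"translation": [0,0,0],"dr": [0,0,0]},
    {"gripper": -1,"translation": [0,0,0],"dr": [0,0,0]},
    {"gripper": -1,"translation": [0,0,0.1],"dr": [0,0,0]},
    {"gripper": -1,"translation": [0,0,0.2],"dr": [0,0,0]},
    {"gripper": -1,"translation": [0,0,0.3],"dr": [0,0,0]},
    {"gripper": -1,"translation": [0,0,0.3],"dr": [0,0,0]},
    {"gripper": -1,"translation": [0,0,0.3],"dr": [0,0,0]}
  ]
}}

```text
clock: 19.08
eef_pos: [667.2, 18.4, 323.0]
tcp_rot: [-3.142, -0.0, -0.227]
contact_force: [0.4, 0.0, 0.1]
opening: 1.001
```

Call:
{"name": "jog_arm", "arguments": {
  "deltas": [
    {"gripper": -1,"translation": [-0.3,0,0.2],"dr": [0,0,0]},
    {"gripper": -1,"translation": [-0.3,0,0.1],"dr": [0,0,0]},
    {"gripper": -1,"translation": [-0.4,0,0],"dr": [0,0,0]},
    {"gripper": -1,"translation": [-0.4,0,0],"dr": [0,0,0]},
    {"gripper": -1,"translation": [-0.4,0,0],"dr": [0,0,0]},
    {"gripper": -1,"translation": [-0.4,0,0],"dr": [0,0,0]},
    {"gripper": -1,"translation": [0,0,0],"dr": [0,0,0]},
    {"gripper": -1,"translation": [0,0,0],"dr": [0,0,0]},
    {"gripper": -1,"translation": [0,0,0],"dr": [0,0,0]}
  ]
}}

```text
clock: 19.83
eef_pos: [448.2, 18.5, 352.1]
tcp_rot: [-3.141, -0.002, -0.227]
contact_force: [1.1, -0.4, 0.1]
opening: 1.001
```

```bash
python3 - <<'E'
from look import *
c,im=look("w9");s=r.grab_frame("scene");t=r.grab_frame("top");cv2.imwrite("pics/top9.png",t)
for n,i,roi in(("top",t,(205,105,300,175)),("scene",s,(270,170,340,230))):
    p=pix(box(i,(0,0,0),(180,255,55),roi));P=cast(n,p,199)[:,:2].astype(np.float32);print(n,"grip",len(p),p.mean(0),cv2.minAreaRect(P))
m=box(t,(6,60,60),(22,255,255),(205,105,300,240));yx=np.argwhere(m)[:,::-1];P=cast("top",yx,27)
a=-.042;R=np.array([[np.cos(a),-np.sin(a)],[np.sin(a),np.cos(a)]]);u=P[:,:2]@R
print("trivet ext ctr",R@((u.min(0)+u.max(0))/2),u.max(0)-u.min(0))
m=box(t,(0,0,120),(180,60,255),(215,180,290,240));print("saucer",cv2.minEnclosingCircle(cast("top",pix(m),13)[:,:2].astype(np.float32)))
cv2.imwrite("pics/v9.png",np.hstack([cv2.resize(t[100:250,150:350],(400,300),interpolation=2),cv2.resize(s[130:280,200:400],(400,300),interpolation=2)]))
E
```

```text
19.8333 [448.2  18.5 352.1] [-3.1409e+00 -2.5000e-03 -2.2730e-01] [ 1.1 -0.4  0.1] 1.0011350619442032
top grip 146 [247.60273973 122.21917808] ((662.7506103515625, 21.433277130126953), (66.57916259765625, 26.686328887939453), 74.87435913085938)
scene grip 56 [307.67857143 201.80357143] ((670.58203125, 18.91087532043457), (62.45796585083008, 9.987397193908691), 74.95708465576172)
trivet ext ctr [525.26463954  32.13695997] [308.21179181 226.23431156]
saucer ((459.092041015625, 49.35053253173828), 106.89954376220703)
```

View pics/v9.png

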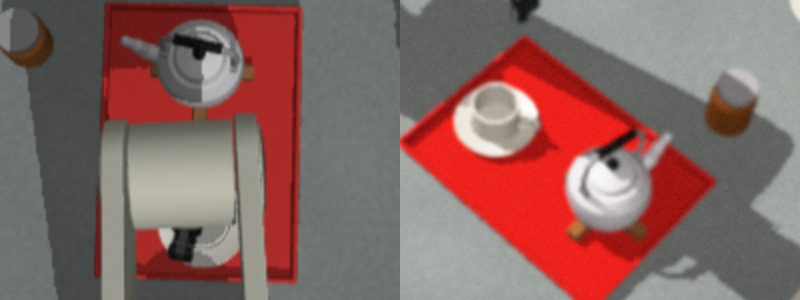

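The pot stands upright on the trivet, but the arm hides the top view and its black knob got into the grip mask. I'll swing the arm aside and check again.

Call:
{"name": "jog_arm", "arguments": {
  "deltas": [
    {"gripper": -1,"translation": [0,-0.35,0],"dr": [0,0,0]},
    {"gripper": -1,"translation": [0,-0.35,0],"dr": [0,0,0]},
    {"gripper": -1,"translation": [0,-0.35,0],"dr": [0,0,0]},
    {"gripper": -1,"translation": [0,-0.35,0],"dr": [0,0,0]},
    {"gripper": -1,"translation": [0,-0.35,0],"dr": [0,0,0]},
    {"gripper": -1,"translation": [0,-0.35,0],"dr": [0,0,0]},
    {"gripper": -1,"translation": [0,-0.35,0],"dr": [0,0,0]},
    {"gripper": -1,"translation": [0,-0.35,0],"dr": [0,0,0]},
    {"gripper": -1,"translation": [0,-0.35,0],"dr": [0,0,0]},
    {"gripper": -1,"translation": [0,0,0],"dr": [0,0,0]},
    {"gripper": -1,"translation": [0,0,0],"dr": [0,0,0]}
  ]
}}

```text
clock: 20.9
eef_pos: [447.7, -298.6, 350.0]
tcp_rot: [-3.141, 0.001, -0.23]
contact_force: [-0.7, 0.8, -0.5]
opening: 1.001
```

```bash
python3 - <<'E'
from h import *
t=r.grab_frame("top");cv2.imwrite("pics/top10.png",t)
a=-.042;R=np.array([[np.cos(a),-np.sin(a)],[np.sin(a),np.cos(a)]])
m=box(t,(6,60,60),(22,255,255),(205,105,300,240));yx=np.argwhere(m)[:,::-1];u=cast("top",yx,27)[:,:2]@R
print("trivet",R@((u.min(0)+u.max(0))/2),u.max(0)-u.min(0))
m=box(t,(0,0,0),(180,255,55),(225,112,275,126));p=pix(m);print("grip",len(p),p.min(0),p.max(0),cv2.minAreaRect(cast("top",p,199)[:,:2].astype(np.float32)))
print("saucer",cv2.minEnclosingCircle(cast("top",pix(box(t,(0,0,120),(180,60,255),(215,180,290,240))),13)[:,:2].astype(np.float32)))
cv2.imwrite("pics/v10.png",cv2.resize(t[90:250,150:400],(800,512),interpolation=2))
E
```

```text
trivet [524.85824901  23.47662994] [308.12698138 157.8918515 ]
grip 129 [236 117] [260 125] ((667.4837646484375, 19.79730796813965), (67.26766204833984, 16.694129943847656), 74.8743896484375)
saucer ((435.7158203125, 19.863544464111328), 70.8493423461914)
```

View pics/v10.png

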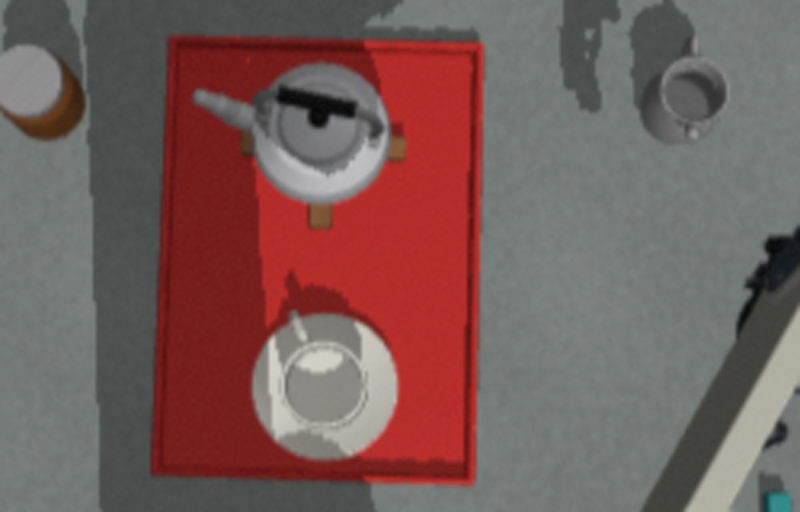

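The cup, jug and jar are in place, and the pot sits on the trivet with three arms showing: tips at (241,145), (405,148) and (320,229) in the crop. The trivet mask caught saucer pixels, so I'll re-measure with a tighter ROI, then hand in if it is consistent.

```bash
python3 - <<'E'
from h import *
t=cv2.imread("pics/top10.png");a=-.042;R=np.array([[np.cos(a),-np.sin(a)],[np.sin(a),np.cos(a)]])
m=box(t,(5,60,50),(24,255,255),(215,120,285,166));u=cast("top",np.argwhere(m)[:,::-1],27)[:,:2]@R
n=u.min(0);x=u.max(0);print("trivet ctr (80 from near end)",R@np.array([n[0]+79,(n[1]+x[1])/2]),x-n)
o=cv2.imread("pics/top0.png")
for k,roi in(("jug",(350,100,385,136)),):
    print(k,cv2.absdiff(o,t)[roi[1]:roi[3],roi[0]:roi[2]].mean())
E
```

```text
trivet ctr (80 from near end) [665.26923266  17.5334653 ] [ 92.61160221 157.97664324]
jug 0.8579365079365079
```

```bash
python3 -c "
from rig import r
print(r.sign_off(), r.sense()['clock'])"
```

```text
the job is handed in; nothing more can be done
the job is handed in; nothing more can be done
```

The wooden trivet now lies flat and square in the free half of the tray, with the teapot standing upright on it. I handed the job in at about 21 s. I laid the trivet first and released it. The pot then went down slowly, with the load coming off at z 201.9 mm, where I expected contact.

- **Centring:** the last top view puts the pot's grip at about (667, 20) and the trivet's centre at about (665, 17.5). That is an offset of 2–3 mm, about the accuracy of the camera calibration and pixels. The tool position at release, checked against the earlier trivet measurement, suggested about 1 mm.
- **Things left alone:** the saucer measured within 2 mm of its starting place. The cup and jar look unmoved in the pictures; I did not measure them. The milk jug's patch of the image was unchanged. The arm ended well clear of everything.
- **Checks that went wrong:** some colour masks picked up the basket, the saucer and the lid knob. I redid the trivet, grip and saucer measurements with tighter regions or a clear view. The sideways scene camera read the trivet about 4 mm off the other views because it sees the sides of the bars, so I gave it less weight.

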